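Check a tiller's brake lever for its firm stop

TASK

Two handle ends of a garden tiller are clamped in stands on the bench. On the one with the long brake lever, press the lever in towards the bar with the outside of your fingers until it comes up firm, short of the bar; let it spring all the way out with the fingers clear of it, then press it in again to its firm stop and finish while still holding it there. Do not grip the lever or touch the rubber grip, do not force the lever hard against its stop, and leave the short lever and all the other things where they are.

Things in the scene. Friction and masses are not known exactly. Their poses are not given: they have to be found in the camera images.
- long_stand: The long lever's handle stand, fixed to the table. Origin on the table under the bar. The bar (steel tube 22 across) runs level along the stand's y axis, 100 above the table; the lever lies on its -x side. Clamp post and base plate (110 x 100) centred at y = +115, clamp top 122 above the table. Nothing stands below grip and lever. It may stand on either side of the bench.
- long_grip (a point): Centre of the black rubber grip on the -y end of the long lever's bar: 32 across, 130 long along the stand's y. Not to be touched.
- long_lever (a joint): Hinge of the long lever, upright axis: 0 = sprung out, grows as it swings in towards the bar, 0.25 rad = firm stop, where the blade is still about 27 from the grip. Return spring: pressing at long_press takes about 2 N at the start, 7.5 N just before the stop. From 0.225 on it counts as pressed in.
- long_tip (a point): Middle of the free end of the long lever, 158 from the pivot. The lever is a bare aluminium blade, 8 thick, 18 high (91 to 109 above the table), with an upright bulb 20 across at this end that bulges outwards by 12, and a black strip 3 thick along its whole inner side (towards the bar), not to be touched: fingers press from the outer side only.
- long_pivot (a point): The hinge axis of the long lever, at the blade's mid height (100 above the table). Its axes turn with the lever: -y runs along the blade to its free end, x points from the blade in towards the bar, z up.
- long_press (a point): The point to press: on the outer face (the side away from the bar) of the long blade, at mid height, 114 from the pivot along the blade. Axes as long_pivot, so press along +x. Swings with the lever.
- short_lever (a joint): Hinge of the short lever on the other handle, 0 = sprung out, grows towards the bar. To be left alone.
- short_stand: The other, short lever's handle stand, fixed to the table. Origin on the table under the bar. The bar (steel tube 22 across) runs level along the stand's y axis, 100 above the table; the lever lies on its -x side. Clamp post and base plate (110 x 100) centred at y = +115, clamp top 122 above the table. Nothing stands below grip and lever. Lever of the same kind but only 85 long, no bulb.
- tape: roll of paper masking tape lying flat, 90 across, 24 high. Origin under it, on the table. Loose bystander.
- jar: closed brown glass jar, 56 across, 75 high. Origin under it, on the table. Loose bystander.
- offcut: wood offcut, 160 x 34 x 20. Origin under it, on the table. Loose bystander.
- brush: paint brush lying flat. Origin under it, on the table. Loose bystander.
- driver: screwdriver with a black handle lying flat. Origin under it, on the table. Loose bystander.
- tin: closed steel paint tin, 90 across, 100 high. Origin under it, on the table. Loose bystander.
- block: cork sanding block, 100 x 65 x 32. Origin under it, on the table. Loose bystander.

How it is judged (in metres and radians):
On the way, in this order (a step that is already met when the one before it is completed fails the run):
1. the fingers press the long lever in to its firm stop (value of joint long_lever above 0.225 rad and contact force between the fingers and long_lever above 2 N), for 0.2 s.
2. the lever springs all the way out, fingers clear of it (value of joint long_lever below 0.02 rad and contact force between the fingers and long_lever below 0.3 N), for 0.2 s.
3. the fingers press it in to its stop again (all of step 1), for 0.2 s.
At the end, for the whole second after the job is handed in: The long lever is held in (joint above 0.225 of 0.25 rad) by the fingers on the blade, with 2 to 60 N, fingers off the liner and the rubber grip, the short lever out (below 0.08 rad) and every loose thing within 30 mm of its start (all of step 3 and contact force between the fingers and long_lever below 60 N and contact force between the fingers and long_lever_c0 below 1 N and contact force between the fingers and long_stand_c0 below 1 N and value of joint short_lever below 0.08 rad and distance of each of tape, jar, offcut, brush, driver, tin, block from where it was at the start of the episode below 0.03 m); the arm keeps its last pose, push and grip.
It fails at once if the lever is gripped, or pulled from its inner side (contact force between the fingers and long_lever_c0 above 1 N).
It fails at once if the rubber grip is touched (contact force between the fingers and long_stand_c0 above 1 N).
It fails at once if the lever is forced with more than 60 N (contact force between the fingers and long_lever above 60 N).
It fails at once if the short lever is pressed (value of joint short_lever above 0.08 rad).
It fails at once if a loose thing is moved more than 30 mm or lifted (distance of any of tape, jar, offcut, brush, driver, tin, block from where it was at the start of the episode above 0.03 m).
It also fails if it takes over 38 s, if anything falls off the work surface, if the arm or the gripper's body presses on something with over 40 N, if the wrist force passes 120 N, or if a joint passes its speed limit or range.

ROBOT

A 6-joint arm with a two-finger parallel gripper is mounted at the origin on the work surface. World frame = base frame: x ahead of the robot, y to its left, z up, the work surface at z = 0. Lengths are in mm, angles in rad, forces in N, time in s.
With the tool pointing down it reaches from about 275 to 725 mm from the base axis. Payload 15.9 kg.
Tool frame: the origin (TCP) lies at the very end of the fingers, on their centre line; the grasp point (between the pads) lies 19 mm behind it (manip.pinch_z is the distance from the TCP to the grasp point, in mm); z points along the fingers, y is the direction in which the jaws open and shut (so a half turn about z gives the same grasp; the last joint's range is limited). The gripper opens to 85 mm and grips with 20 to 120 N. Pads are 22 mm wide; open, the fingers measure 114 mm over their backs; the gripper's body (76 mm by 85 mm) begins 54 mm behind the grasp point. The pads swing forward as they close: fully open they stand 13 mm farther back than shut.
Start: joints at [-1.321, 0.213, -0.034, 1.323, 0, 1.571], TCP at [123.6, -484.467, 231.306] pointing down, gripper open.
Joint ranges: [-2.98, 2.98], [-0.74, 1.72], [-1.14, 1.35], [-2.1, 2.04], [-1.57, 1.44], [-3.14, 3.14]. Speed limits (rad/s): [1.89, 1.89, 2.39, 2.57, 3.14, 3.14].

INTERFACE

Orientations are given as a unit quaternion [w, x, y, z].
In Python, from cell import manip, read_camera gives the robot as it stands. Calls block until the motion is done:
- manip.movep(position, orientation): joint-space move of the TCP to a pose.
- manip.movel(position, ori=None, v=150, stop_force=None): straight line of the TCP; ori=None keeps the orientation; v is the mean speed in mm/s. With stop_force (N) it stops when the force on the tool has changed by that much, and returns True; else False.
- manip.set_joints(angles): joint-space move.
- manip.open_jaws() and manip.gripper_close(): open the fingers fully, or close them until they stop; the grip force is fixed at half the most.
- manip.wait(seconds).
- manip.solve_ik(position, orientation): joint angles nearest the present ones, or None.
- read_camera(name): name is "side" or "top" or "wrist"; returns a dict with "pixels" (384x512x3 uint8, red, green, blue), "fx", "fy", "cx", "cy" (pixels), "D" ([k1, k2, p1, p2, k3] as OpenCV has them; the pictures are not rectified), "position" and "rotation" of the camera in the world. Camera axes: x right, y up, looking along -z (the intrinsics and any distortion apply to the point x, -y, -z); pixel columns grow to the right and rows downward; lengths in mm; the calibration is good to about 2 mm. A picture is of the moment at which its call begins. There is no depth.
A pose or a line that the arm cannot do raises manip.MotionError and nothing moves.
- manip.sign_off(): hands the job in, once; it reports no verdict.
Readings, each from a call of its own:
- manip.read_time_s(): time.
- manip.read_joint_positions(): joint angles.
- manip.read_qd(): joint speeds.
- manip.read_effort(): joint torques, N m.
- manip.read_tool_pos(): TCP position.
- manip.read_ee_rot(): TCP orientation.
- manip.read_contact_force(): force on the tool from outside, world axes, zero at the start.
- manip.read_torque(): the same for the moment, N m.
- manip.read_gripper_width(): finger opening in mm.
Only numpy, scipy, OpenCV 4.12 (cv2) and the standard library are available. Lean on these libraries where they do the work, as an engineer would, in place of code of your own. Each camera call takes 0.05 s, during which the arm holds its last target. There are 200 camera calls.

## Working session

There is one attempt and no reset: what is moved stays moved. The work goes in short steps, each a Python script; the robot and the scene stay as the last script left them, time stands still between calls to the robot, and variables do not carry over. Pictures are saved under pics/ and viewed, about 8 in all and at most 12, crops included, and the job is handed in when it is done.

```bash
mkdir -p pics; ls
python3 - <<'E'
from cell import manip, read_camera
import cv2
for n in("top","side"):
    c=read_camera(n); cv2.imwrite(f"pics/{n}0.png",c["pixels"][:,:,::-1].copy())
    print(n,c["fx"],c["fy"],c["cx"],c["cy"],c["D"],c["position"],c["rotation"])
print(manip.read_time_s(),manip.read_ee_rot(),manip.read_gripper_width())
E
```

```text
pics
top 419.75871161176104 419.75871161176104 252.67180889866214 197.86517234491052 [0.00515838 0.         0.         0.         0.        ] [ 272.35976627  -94.93548422 1289.13488274] [-0.66829318 -0.07926146  0.08063687  0.73525475]
side 454.0282692180187 454.0282692180187 246.76710106118938 195.2953236552193 [-0.09689039  0.          0.          0.          0.        ] [ 114.90800107  872.92001389 1342.79929189] [-0.17883266 -0.06685791  0.33625266  0.92221638]
0.1 [-5.05603338e-04  9.92208276e-01  1.24589238e-01 -5.96849529e-05] 85.4326064506235
```

View pics/top0.png

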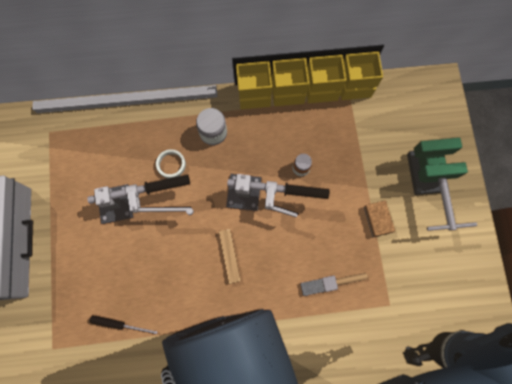

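View pics/side0.png

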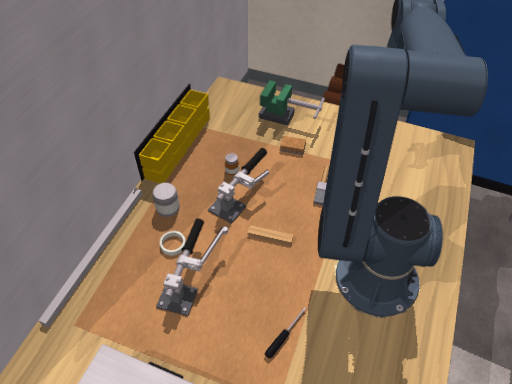

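The long lever is on the left handle in the top view: the blade runs from about (137,209) to a bulb at about (190,210), and the grip is at about (147–188, 187–181). I'll enlarge that area to read it more closely.

```bash
cat > h.py <<'E'
import numpy as np, cv2
from scipy.spatial.transform import Rotation as R
def Rw(c): 
    q=np.array(c["rotation"],float)
    return R.from_quat(q[[1,2,3,0]]) if q.size==4 else R.from_matrix(q)
def K(c): return np.array([[c["fx"],0,c["cx"]],[0,c["fy"],c["cy"]],[0,0,1]])
def at_z(c,uv,z):
    p=cv2.undistortPoints(np.array([[uv]],float),K(c),np.array(c["D"]))[0,0]
    d=Rw(c).apply([p[0],-p[1],-1]); o=np.array(c["position"])
    return o+d*(z-o[2])/d[2]
def proj(c,P):
    l=Rw(c).inv().apply(np.atleast_2d(P)-np.array(c["position"]))*[1,-1,-1]
    return cv2.projectPoints(l,np.zeros(3),np.zeros(3),K(c),np.array(c["D"]))[0][:,0]
E
python3 - <<'E'
import cv2
a=cv2.imread("pics/top0.png")[160:235,85:205]
b=cv2.imread("pics/side0.png")[210:320,140:250]
a=cv2.resize(a,None,fx=5,fy=5,interpolation=2); b=cv2.resize(b,None,fx=5,fy=5,interpolation=2)
cv2.imwrite("pics/ta.png",a);cv2.imwrite("pics/sa.png",b)
E
```

```text
(no output)
```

View pics/ta.png

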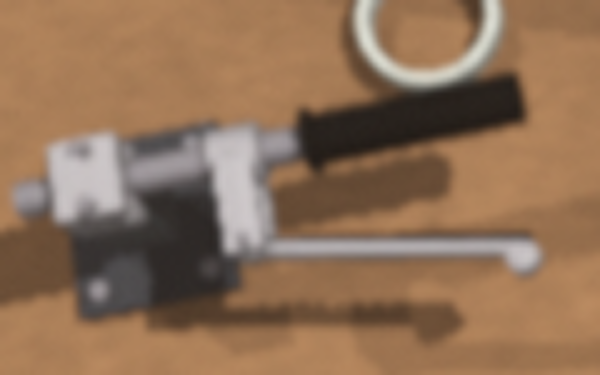

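View pics/sa.png

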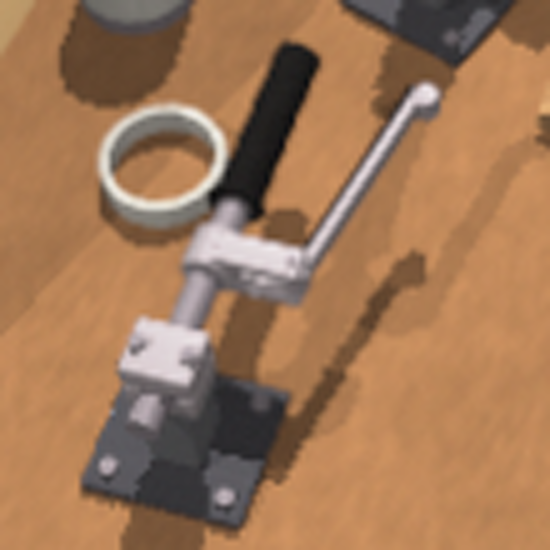

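The enlarged top crop shows the blade's centre line from (270,247) to (510,246), the bulb at (523,256), the grip axis from (308,140) to (520,98), and the bar end at (30,197). The side crop agrees: bulb at (427,98), blade root at (310,258).

Run:
```python
from cell import read_camera
from h import *
t=read_camera("top");s=read_camera("side")
T=lambda x,y:(85+x/5-.4,160+y/5-.4); S=lambda x,y:(140+x/5-.4,210+y/5-.4)
f=lambda n,p:print(n,p.round(1))
for n,p,z in [("blade0",(270,247),109),("blade1",(510,246),109),("bulb",(523,256),109),("grip0",(308,140),100),("grip1",(522,97),100),("barend",(15,197),100)]: f("T "+n,at_z(t,T(*p),z))
for n,p,z in [("blade0",(310,258),109),("bulb",(427,96),109),("grip1",(300,55),105),("grip0",(240,205),105)]: f("S "+n,at_z(s,S(*p),z))
b0=at_z(t,T(270,247),109);b1=at_z(t,T(510,246),109);d=(b1-b0)/np.linalg.norm(b1-b0)
g0=at_z(t,T(308,140),100);g1=at_z(t,T(522,97),100);g=(g1-g0)/np.linalg.norm(g1-g0)
print(d,g,np.linalg.norm(g1-g0),np.arccos(d@g))
for n,p,z in [("shortgrip",(328,194),100),("shorttip",(297,214),100),("shortpiv",(268,205),100),("offcut",(225,232),20),("offcut2",(235,282),20),("tape",(171,164),24),("tin",(211,126),100),("jar",(302,166),75),("drv",(90,320),20),("drv2",(157,333),5)]: f(n,at_z(t,p,z))
```

```text
T blade0 [542.9 219.1 109. ]
T blade1 [530.2  81.7 109. ]
T bulb [523.7  74.6 109. ]
T grip0 [606.9 197.2 100. ]
T grip1 [620.8  70.7 100. ]
T barend [589.  368.7 100. ]
S blade0 [538.4 218.2 109. ]
S bulb [520.5  74.2 109. ]
S grip1 [616.1  72.5 105. ]
S grip0 [599.3 196.9 105. ]
[-0.09181311 -0.99577626  0.        ] [ 0.10980279 -0.99395339  0.        ] 127.27799212354917 0.2019672326250658
shortgrip [ 536.5 -329.5  100. ]
shorttip [ 486.4 -232.9  100. ]
shortpiv [ 520.8 -152.5  100. ]
offcut [466.4 -17.4  20. ]
offcut2 [314.6 -35.1  20. ]
tape [697.6 134.9  24. ]
tin [780.6  -5.8 100. ]
jar [ 635.8 -268.1   75. ]
drv [246.5 394.9  20. ]
drv2 [191.  205.3   5. ]
```

The measurements fit: the grip comes out 127 long (130 given), the blade lies 0.20 rad off the bar, and the top and side views agree within about 3–4 mm. I put the pivot near (543,232) and the press face near (528,119). Next I close the fingers and go down to the outer side of the blade.

Run:
```python
from cell import manip, read_camera
from h import *
a=0.1; q=[0,np.cos(a/2),np.sin(a/2),0]
manip.gripper_close()
manip.movep([470,118,230],q)
manip.movel([485,118,82],q,v=150)
print(manip.read_time_s(),manip.read_tool_pos(),manip.read_contact_force(),manip.read_gripper_width())
ims=[]
for n in("top","wrist","side"):
    c=read_camera(n); ims.append(c["pixels"][:,:,::-1]); cv2.imwrite(f"pics/{n}1.png",ims[-1])
u=np.hstack([cv2.resize(ims[0][150:250,80:210],(520,400)),cv2.resize(ims[1],(280,210),interpolation=3) if 0 else np.vstack([cv2.resize(ims[1],(280,200)),cv2.resize(ims[2][190:340,110:320],(280,200))])])
cv2.imwrite("pics/m1.png",u)
```

```text
5.8917 [485.43444993 118.11498561  82.73397266] [-0.41878268  0.19982882  0.62759994] 0.05756704029987501
```

View pics/m1.png

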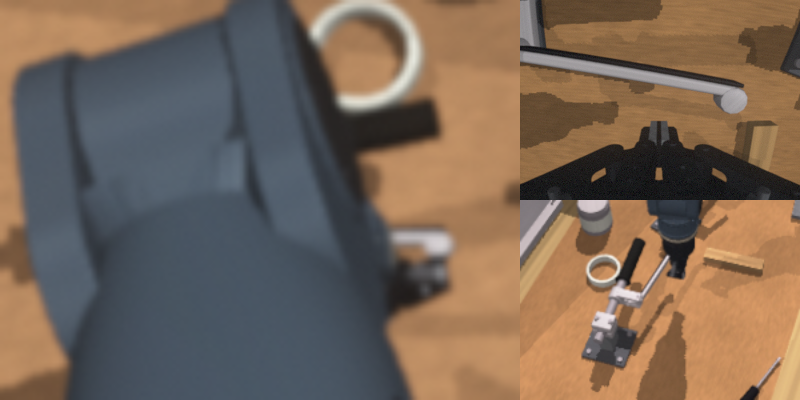

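The wrist view shows the closed fingers on the outer side of the bare blade, well clear of the bulb and on a clear path. First press now, slowly and with a force stop.

Run:
```python
from cell import manip, read_camera
from h import *
manip.movel([508,118,82],v=80)
r=lambda n:print(n,round(manip.read_time_s(),2),np.round(manip.read_tool_pos(),1),np.round(manip.read_contact_force(),1))
r("pre")
s=manip.movel([535,118,82],v=40,stop_force=20); r(f"a{s}")
s=manip.movel([562,118,82],v=20,stop_force=10); r(f"b{s}")
manip.wait(.3); r("hold")
a=read_camera("wrist")["pixels"][:,:,::-1]; b=read_camera("side")["pixels"][:,:,::-1]
cv2.imwrite("pics/m2.png",np.hstack([cv2.resize(a,(480,360)),cv2.resize(b[200:320,140:245],(315,360))]))
```

```text
pre 6.48 [507.9 118.   81.9] [-1.   0.2  0.1]
aFalse 7.31 [534.8 117.8  81.8] [-5.  -3.4  2.3]
bTrue 8.09 [546.5 118.3  81.1] [-8.1 -0.3  5.4]
hold 8.39 [546.3 118.3  81.1] [-7.7 -0.3  5.2]
```

View pics/m2.png

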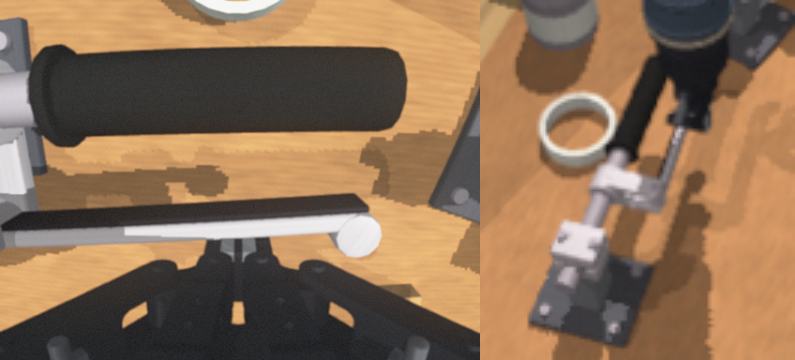

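The TCP is where I predicted the stop, but 8 N could still be the spring alone. I'll press on in small steps until the force clearly stiffens.

Run:
```python
from cell import manip
import numpy as np
for i in range(8):
    p=manip.read_tool_pos(); x=546.5+1.0*(i+1)
    s=manip.movel([x,118,82],v=8,stop_force=12); manip.wait(.1)
    f=manip.read_contact_force(); print(s,x,round(manip.read_time_s(),2),np.round(manip.read_tool_pos(),1),np.round(f,1))
    if -f[0]>17: break
manip.wait(.3)
```

```text
False 547.5 8.88 [546.4 118.2  81.4] [-7.5  1.1 -0. ]
False 548.5 9.26 [547.  118.2  81.3] [-10.6   0.7   0.8]
False 549.5 9.63 [547.4 118.2  81.3] [-17.    1.1   4.6]
False 550.5 10.01 [547.7 118.2  81.2] [-20.1   0.9   8.9]
```

The force rises to 20 N with almost no movement, so this is the firm stop at x≈547.5. Now I release fully, check, and press again to the same place.

Run:
```python
from cell import manip, read_camera
from h import *
r=lambda n:print(n,round(manip.read_time_s(),2),np.round(manip.read_tool_pos(),1),np.round(manip.read_contact_force(),1))
manip.movel([490,118,82],v=80); manip.wait(.6); r("out")
a=read_camera("wrist")["pixels"][:,:,::-1]
manip.movel([508,118,82],v=80)
manip.movel([540,118,82],v=40,stop_force=25); r("mid")
for x in (545,547.5,549,550,551):
    manip.movel([x,118,82],v=12,stop_force=12); manip.wait(.15); r(x)
    if -manip.read_contact_force()[0]>17: break
manip.wait(.5); r("held")
b=read_camera("wrist")["pixels"][:,:,::-1]
cv2.imwrite("pics/m3.png",np.hstack([cv2.resize(a,(400,300)),cv2.resize(b,(400,300))]))
```

```text
out 11.82 [490. 118.  82.] [ 0.8  0.8 -0.1]
mid 13.19 [539.9 117.8  81.8] [-6.2 -1.7  3.4]
545 13.91 [544.6 118.1  81.8] [-9.  -0.   4.7]
547.5 14.42 [546.9 118.2  81.7] [-8.5  1.3  5.1]
549 14.84 [547.4 118.3  81.7] [-16.1   0.5  10.8]
550 15.24 [547.8 118.3  81.6] [-20.6   2.   13.8]
held 15.74 [547.7 118.3  81.6] [-21.9   1.2  13.7]
```

View pics/m3.png

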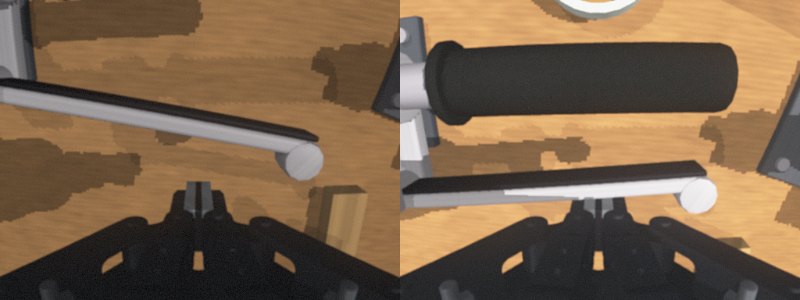

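On the left, the fingers are clear and the lever is sprung out (bulb at 304,160). On the right, the lever is held at its stop (bulb at 698,195), with a gap to the grip and the fingers on the outer face only. I'm handing in.

Run:
```python
from cell import manip
print(manip.read_time_s(), manip.read_contact_force()); manip.sign_off()
```

```text
15.7917 [-21.02792075   1.11508524  13.68082342]
the job is handed in; nothing more can be done
```

I pressed the long lever to its firm stop with the closed fingers on its outer face. I then let it spring fully out, pressed it in again, and handed the job in at 15.8 s with it still held there.

- **Firm stop:** both presses came up firm at the same place, TCP x ≈ 547.7 mm, where the force rose from about 8 N to 20 N over less than 1 mm.
- **Release:** the tool read about 1 N with the fingers backed off, which is near its zero. The wrist picture showed the fingers clear and the lever sprung out.
- **Final hold:** about 21 N along the press direction (25 N in total, limit 60 N). The wrist picture showed a gap to the rubber grip and the fingers on the outer face only.
- **Less certain points:** my first force-stopped press ended at only 8 N, which could have been the spring alone, so I pressed on in 1 mm steps until it was firm. I have no direct reading of the lever angle. I did not measure the short lever or the loose things again at the end, but the arm's path kept clear of them.

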